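Square up the screw-down rod rest and lay a glass rod on it

TASK

Screw the front rod rest clockwise until it has bitten on its red spring washer, and from there only on to the first place where its bar is parallel to the rear bar - within half a turn after the bite, never a further half turn, which would overload the washer. Then let go of it and lay the amber glass rod gently across the two bars, in the brass saddles on one side, leaving everything else on the bench alone.

Things in the scene. Friction and masses are not known exactly. Their poses are not given: they have to be found in the camera images.
- rest_bar (a point): front rod rest, the part to screw: dark steel bar 150 mm long (its y axis), 18 mm wide, a brass V saddle each side of a square brass boss. Origin on the screw axis, level with the saddle troughs, about 89 mm (82 to 88 when screwed down) above the bench; z up. Troughs at y = +48 and -48 mm, running along x; each saddle spans 40 mm, its sides rise 7 mm. Both ends alike: either way round is parallel
- head (a joint): turn of the front rest about its upright screw, rad, 0 at the start, growing clockwise seen from above, which lowers it 9 mm a turn: the grip must follow. No hard stop. It starts 0.6 to 1.8 rad before parallel. Free it takes 0.05 Nm; from the touch the torque onward rises to 0.55 Nm in 0.7 rad (bitten from 0.25) and stays on the hand at rest; back it takes 0 to 0.1. Let go, it stays
- rest_boss (a point): centre of the gripping part of the square brass boss on the rest: 34 x 34 mm, sides along the bar's x and y; its flat top is 18 mm above this point; the saddle troughs are 30 mm, the saddles' upper edges 23 mm below it: keep the fingertips above those. Grip it from above on two opposite sides, at or above this point; do not press down on it, that loads the washer too
- spindle: the screwed rest as a whole with its fixed threaded stem; origin on the bench under the screw axis
- foot: fixed round steel foot, 100 mm across, with a column and the red spring washer on it; origin on the bench under the screw axis. The hidden hub of the rest meets (bites) the washer within the first 1.6 rad; poses and pictures do not show where, the torque does. If parallel is passed before the bite, the right place is half a turn later. Once bitten it clamps with about 180 N
- washer_top (a point): middle of the top of the red spring washer, 46 mm across, on the foot's column under the rest, about 54 mm above the bench; it goes down as the washer is squeezed: 3.5 mm at half a turn past the first touch, more than 4.1 mm (0.07 turn further) spoils it
- rack: fixed rear stand, dark steel, 170 mm wide, behind the front rest; origin on the bench under the middle of its bar
- rack_bar (a point): rear bar: 150 mm long along its y axis, 18 mm wide, fixed, 120 to 150 mm behind the front rest; origin at the middle of the bar, level with the bottom of the saddle troughs, 84 mm above the bench. Its two brass V saddles, like those of the front rest, have their troughs at y = +48 and -48 mm; z is up
- amber_rod_center (a point): centre of the amber glass rod, 10 mm thick, 220 mm long along its x axis, about 45 g (may vary by a third); it lies level in two wooden saddles 120 mm apart on the wooden stand, its centre 43 mm above the bench, with 26 mm of free depth under it between the saddles. Beside it at 72 mm lies the blue rod
- amber_rod: the amber glass rod as a whole; its origin is at the underside
- blue_rod_center (a point): bystander on the bench, to be left alone; centre of the blue glass rod of the same size on the same stand
- jar: bystander on the bench, to be left alone; green jar with steel lid, 64 mm across, 90 mm tall; origin under its centre
- figurine: bystander on the bench, to be left alone; red figurine, 56 mm across, 95 mm tall; origin under its centre
- imp: bystander on the bench, to be left alone; black figurine, 48 mm across, 76 mm tall; origin under its centre
- marver: bystander on the bench, to be left alone; dark steel marver slab 100 x 70 x 14 mm; origin under its centre
- pick: bystander on the bench, to be left alone; hand pick like a screwdriver, lying
- mug: bystander on the bench, to be left alone; blue mug, 76 mm across, 85 mm tall; origin under its centre
Not all that is in view belongs to the job. Of the things that look like the amber_rod, the smallest one is meant.

How it is judged:
By the outcome, as a careful person would: the job done as asked, in the order asked, and still so for the second after the job is handed in, with the robot touching nothing.
It also fails if it takes over 72 s, if anything falls off the work surface, if the arm or the gripper's body presses on something with over 40 N, if the wrist force passes 120 N, or if a joint passes its speed limit or range.

ROBOT

A 6-joint arm with a two-finger parallel gripper is mounted at the origin on the work surface. World frame = base frame: x ahead of the robot, y to its left, z up, the work surface at z = 0. Lengths are in m, angles in degrees, forces in N, time in s.
With the tool pointing down it reaches from about 0.35 to 0.875 m from the base axis. Payload 4.2 kg.
Tool frame: the origin (TCP) lies on the centre line of the jaws, within the pads' length; the fingertips stand tip_reach ahead of it and the grasp point (between the pads) is the TCP (tip_reach is the distance from the TCP to the fingertips, in m); z points along the fingers, y is the line along which they close (so a half turn about z gives the same grasp; the last joint's range is limited). The gripper opens to 87 mm and grips with 3 to 60 N. Pads are 19 mm wide; open, the fingers measure 117 mm over their backs; the gripper's body (75 mm by 190 mm) begins 51 mm behind the grasp point.
Start: joints at [-51.188, 22.042, 0.453, 0, -68.411, -14.817], TCP at [0.254, -0.571, 0.242] pointing down, gripper open.
Joint ranges: [-179.83, 179.83], [-69.29, 118.12], [-61.27, 80.66], [-181.25, 117.63], [-171.15, -9.14], [-177.46, 177.46]. Speed limits (degrees/s): [159.86, 159.86, 180, 180, 180, 180].

INTERFACE

Orientations are given as a 3x3 rotation matrix whose columns are the frame's x, y, z axes.
In Python, from station import sense, capture, finish_job, tip_reach gives the robot as it stands.
- The arm moves only by the tool arm_command, never from a script. Its argument "deltas" is a list of rows, each a list of 7 numbers: the turn, a rotation vector about the tool's x, y, z in rad, then the shift along the tool's x, y, z in cm, then the closure, from -1 (fully open) to 1 (shut), so that 0 is half open. In form: [[rx, ry, rz, dx, dy, dz, hand], ...]. A call has 1 to 8 rows; each row is the pose to reach, as a shift and turn from the pose commanded when the call began, along the tool's axes at that moment; what a row does not reach only later rows make up. A row lasts 1/12 s, in which the tool goes at most 41.7 mm and 7.16 degrees, less where a joint would pass 70% of its speed; a pose out of reach is approached as far as the arm can. A call with a gripper value outside its range is refused whole. The fingers move at their own pace and stop on an object; the grip force is fixed at half the most. Time passes only in rows, so rows that repeat a pose let the fingers close. It gives the time, the measured TCP pose, the force, the opening and the grip force at its end, in the units of the state.
- sense(): the state, without advancing time (a new reading comes with each control period).
- capture(name): name is "scene" or "top" or "wrist"; returns a dict with "pixels" (384x512x3 uint8, blue, green, red), "fovy" (degrees; the focal length in pixels is half the picture's height over the tangent of half this angle, whatever the lens; pixels are square), "cx", "cy" (the principal point, pixels), "rvec" (rotation vector, rad) and "tvec" (3), from world to camera coordinates, as OpenCV has them. Camera axes: x right, y down, z forward; pixel columns grow to the right and rows downward; lengths in m; the calibration is good to about 2 mm. A picture is of the moment at which its call begins. There is no depth.
- finish_job(): hands the job in; it is judged then, once.
The state is a dict: "time_s": time; "joints": joint angles; "joint_velocities": joint speeds; "effort": joint torques, N m; "tcp_pos": TCP position; "ee_rot": TCP orientation; "wrist_force": force on the tool from outside, world axes, zero at the start; "moment": the same for the moment, N m; "gripper_width": opening from 0.0 (shut) to 1.0 (fully open); "gripper_force": force on a finger pad.
Only numpy, scipy, OpenCV 4.12 (cv2) and the standard library are available. Lean on these libraries where they do the work, as an engineer would, in place of code of your own. Each camera call takes 0.05 s, during which the arm holds its last target. There are 200 camera calls.

## Working session

There is one attempt and no reset: what is moved stays moved. The work goes in short steps, Python scripts to look and compute and a tool call to move; the robot and the scene stay as the last step left them, time stands still between calls to the robot, and variables do not carry over. Pictures are saved under pics/ and viewed, at most 10 in all, crops included, and the job is handed in when it is done.

Besides the shell and the picture viewer there is one more tool, called after "Request:" by a JSON object that holds its "op" and its "data". arm_command: Moves the arm, as the interface text tells. Its arguments: {"type":"object","properties":{"deltas":{"type":"array"}},"required":["deltas"]}

```bash
mkdir -p pics; ls; cat > h.py <<'E'
import numpy as np, cv2
from station import sense, capture, finish_job, tip_reach
def shot(n,name,crop=None,s=1):
    c=capture(n); im=c["pixels"]
    cv2.imwrite("pics/raw_"+name+".png",im)
    if crop: x0,y0,x1,y1=crop; im=im[y0:y1,x0:x1]
    im=cv2.resize(im,None,fx=s,fy=s,interpolation=cv2.INTER_CUBIC)
    cv2.imwrite("pics/"+name+".png",im); return c
def ray(c,u,v):
    R,_=cv2.Rodrigues(np.array(c["rvec"],float)); t=np.array(c["tvec"],float).ravel()
    f=c["pixels"].shape[0]/2/np.tan(np.radians(c["fovy"])/2)
    d=R.T@np.array([(u-c["cx"])/f,(v-c["cy"])/f,1.]); return -R.T@t,d
def at(c,u,v,z):
    o,d=ray(c,u,v); return o+d*(z-o[2])/d[2]
def proj(c,p):
    f=c["pixels"].shape[0]/2/np.tan(np.radians(c["fovy"])/2)
    K=np.array([[f,0,c["cx"]],[0,f,c["cy"]],[0,0,1.]])
    return cv2.projectPoints(np.array(p,float).reshape(-1,1,3),np.array(c["rvec"],float),np.array(c["tvec"],float),K,None)[0].reshape(-1,2)
E
python3 - <<'E'
from h import *
import pickle
cs={n:shot(n,n,s=1.5) for n in("scene","top")}
pickle.dump(cs,open("cs.pkl","wb"))
print(tip_reach() if callable(tip_reach) else tip_reach,sense())
for n,c in cs.items(): print(n,c["fovy"],c["cx"],c["cy"],ray(c,256,192))
E
```

```text
pics
0.019 {'time_s': 0.1, 'joints': array([-5.11890589e+01,  2.20871783e+01,  3.87047532e-01, -2.49623717e-02,
       -6.84117575e+01, -1.48186695e+01]), 'joint_velocities': array([ 0.06031838, -0.12154897,  0.17013666,  0.09305713, -0.04327245,
        0.03591202]), 'effort': array([-2.66614670e-04, -3.91689956e+01,  1.87935501e+01,  4.23191831e+00,
        1.34953854e-02, -7.62495893e-05]), 'tcp_pos': array([ 0.25396268, -0.57052158,  0.24055738]), 'ee_rot': array([[-9.13665593e-01, -4.06465693e-01, -9.08241535e-04],
       [-4.06466694e-01,  9.13663874e-01,  1.77555256e-03],
       [ 1.08126278e-04,  1.99143121e-03, -9.99998011e-01]]), 'wrist_force': array([-0.22918389, -1.08631371, -0.43754613]), 'moment': array([ 0.06675918,  0.04333168, -0.03337804]), 'gripper_force': 0.0, 'gripper_width': 0.9975926700611837}
scene 57.334346445159646 256.86022329810544 194.3895885233673 (array([ 1.11430932, -0.43084267,  0.83661144]), array([-0.58660501,  0.41619073, -0.69478928]))
top 43.19335030401855 259.68770452014525 186.5359790147752 (array([0.19010882, 0.00174341, 1.73293865]), array([ 0.17768667, -0.00511241, -0.98416769]))
```

View pics/scene.png

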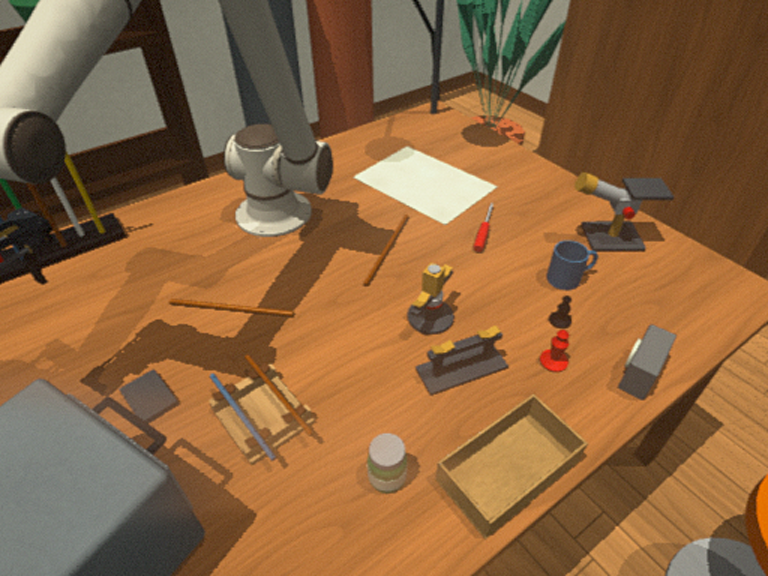

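View pics/top.png

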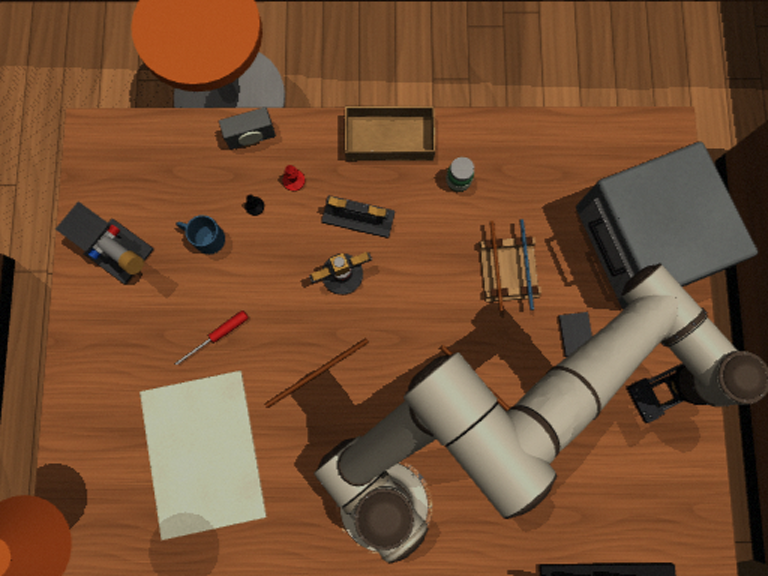

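The scene picture shows the front rest at about (432,295) and the rear rack at (462,365). The stand at (262,412) holds an amber and a blue rod. Could be taken for the amber rod (top picture): the one on the stand (497,265), a longer one on the bench (316,372), and another on the bench partly hidden by the arm (445,350; scene 232,307). I choose the one on the stand, because it lies in saddles beside the blue rod. I'll check that in a close crop.

```bash
python3 - <<'E'
import cv2
im=cv2.imread("pics/raw_top.png")[120:220,190:380]
cv2.imwrite("pics/c1.png",cv2.resize(im,None,fx=4.2,fy=4.2,interpolation=cv2.INTER_CUBIC))
E
```

```text
(no output)
```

View pics/c1.png

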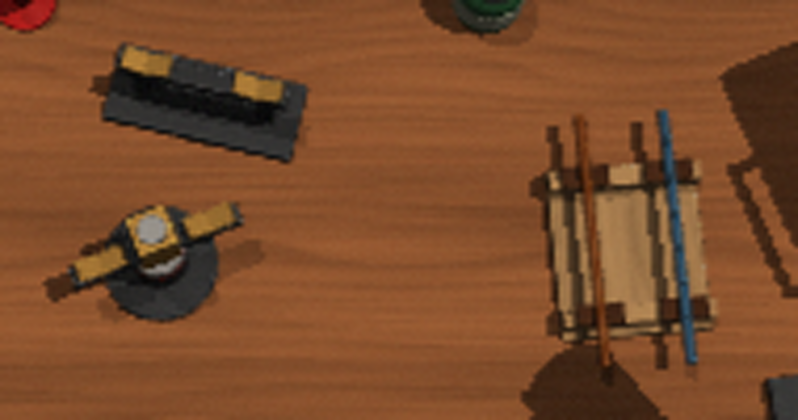

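The crop shows the front rest boss top at (152,230), with bar ends at (75,277) and (240,212). The rear saddles are at (147,61) and (260,87), the amber rod runs from (580,117) to (607,366), and the blue rod from (662,113) to (692,362).

```bash
python3 - <<'E'
from h import *
import pickle
c=pickle.load(open("cs.pkl","rb"))["top"]
P=lambda x,y,z:at(c,190+(x+.5)/4.2-.5,120+(y+.5)/4.2-.5,z)
def rep(n,a,b):
    d=b-a; print(n,"mid",((a+b)/2).round(4),"len",np.linalg.norm(d).round(4),"ang",np.degrees(np.arctan2(d[1],d[0])).round(1))
print("boss",P(152,230,.137))
rep("rest",P(75,277,.092),P(240,212,.092))
rep("rack",P(147,61,.09),P(260,87,.09))
rep("amber",P(607,366,.043),P(580,117,.043))
rep("blue",P(692,362,.043),P(662,113,.043))
rep("long",at(c,266/1.5,405/1.5,.006),at(c,367/1.5,341/1.5,.006))
E
```

```text
boss [0.53907086 0.09463238 0.137     ]
rest mid [0.5368 0.0924 0.092 ] len 0.1457 ang -68.3
rack mid [0.6828 0.055  0.09  ] len 0.0973 ang -103.7
amber mid [ 0.5489 -0.2746  0.043 ] len 0.2169 ang 4.0
blue mid [ 0.552  -0.3458  0.043 ] len 0.2172 ang 4.3
long mid [0.3    0.1521 0.006 ] len 0.2788 ang -57.9
```

Request:
{"op": "arm_command", "data": {"deltas": [[0, 0, -1.0, -17.7, 16.4, 0, -1], [0, 0, -1.0, -17.7, 16.4, 0, -1], [0, 0, -1.0, -17.7, 16.4, 0, -1], [0, 0, -1.0, -17.7, 16.4, 0, -1], [0, 0, -1.0, -17.7, 16.4, 0, -1], [0, 0, -1.0, -17.7, 16.4, 0, -1], [0, 0, -1.0, -17.7, 16.4, 0, -1], [0, 0, -1.0, -17.7, 16.4, 0, -1]]}}

```text
time_s: 0.77
tcp_pos: [0.3498, -0.3472, 0.2416]
ee_rot: [[-0.141, -0.99, 0.0], [-0.99, 0.141, 0.0], [-0.0, -0.0, -1.0]]
wrist_force: [-0.0, -0.9, -0.2]
gripper_width: 0.999
gripper_force: 0.0
```

```bash
cat >> h.py <<'E'
def to(p,yaw=None,up=True):
    """delta from measured pose to p with tool y at yaw (deg), nearest half turn; tool kept vertical"""
    s=sense(); R=s["ee_rot"]; d=R.T@(np.array(p)-s["tcp_pos"])*100
    y=np.degrees(np.arctan2(R[1,1],R[0,1])); 
    print("t",round(s["time_s"],2),"tcp",s["tcp_pos"].round(4),"yaw",y.round(2),"tilt",R[:2,2].round(4),"j",s["joints"].round(1),"F",s["wrist_force"].round(2),"M",s["moment"].round(3),"w",round(s["gripper_width"]*87,1),"gf",round(s["gripper_force"],1),"j6eff",s["effort"][5].round(3))
    if yaw is not None: print("rz",round(-np.radians((yaw-y+180)%360-180),4))
    print("shift",d.round(2))
E
python3 -c "
from h import *
to((.539,.0946,.24),-68.3)"
```

```text
t 0.77 tcp [ 0.3498 -0.3472  0.2416] yaw 171.87 tilt [0.0001 0.0003] j [-25.9   9.1 -17.6  -0.  -63.3  17.8] F [-0.02 -0.87 -0.17] M [-0.014  0.084 -0.   ] w 86.9 gf 0.0 j6eff -1.019
rz -2.0914
shift [-46.41 -12.48   0.17]
```

Request:
{"op": "arm_command", "data": {"deltas": [[0, 0, -1.0, -23.2, -6.2, 0, -1], [0, 0, -1.0, -23.2, -6.2, 0, -1], [0, 0, -1.0, -23.2, -6.2, 0, -1], [0, 0, -1.0, -23.2, -6.2, 0, -1], [0, 0, -1.0, -23.2, -6.2, 0, -1], [0, 0, -1.0, -23.2, -6.2, 0, -1], [0, 0, -1.0, -23.2, -6.2, 0, -1], [0, 0, -1.0, -23.2, -6.2, 0, -1]]}}

```text
time_s: 1.43
tcp_pos: [0.4461, -0.1273, 0.2412]
ee_rot: [[0.757, -0.654, -0.001], [-0.654, -0.757, 0.0], [-0.001, 0.0, -1.0]]
wrist_force: [0.0, 0.3, -0.2]
gripper_width: 0.996
gripper_force: 0.0
```

```bash
python3 -c "
from h import *
to((.539,.0946,.24),-68.3)"
```

```text
t 1.43 tcp [ 0.4461 -0.1273  0.2412] yaw -130.83 tilt [-0.0007  0.0002] j [  4.2   6.2 -21.1  -0.  -62.7  45. ] F [ 0.04  0.26 -0.2 ] M [-0.151  0.237 -0.   ] w 86.7 gf 0.0 j6eff -1.016
rz -1.0914
shift [ -7.48 -22.87   0.12]
```

Request:
{"op": "arm_command", "data": {"deltas": [[0, 0, -1.0, -7.5, -22.9, 0, -1], [0, 0, -1.0, -7.5, -22.9, 0, -1], [0, 0, -1.0, -7.5, -22.9, 0, -1], [0, 0, -1.0, -7.5, -22.9, 0, -1], [0, 0, -1.0, -7.5, -22.9, 0, -1], [0, 0, -1.0, -7.5, -22.9, 0, -1], [0, 0, -1.0, -7.5, -22.9, 0, -1], [0, 0, -1.0, -7.5, -22.9, 0, -1]]}}

```text
time_s: 2.1
tcp_pos: [0.5411, 0.0942, 0.2404]
ee_rot: [[0.959, 0.282, -0.002], [0.282, -0.959, -0.001], [-0.002, -0.0, -1.0]]
wrist_force: [0.0, -0.8, -0.0]
gripper_width: 1.0
gripper_force: 0.0
```

Request:
{"op": "arm_command", "data": {"deltas": [[0, 0, -0.09, 0, 0, 0, -1], [0, 0, -0.09, 0, 0, 0, -1], [0, 0, -0.09, 0, 0, 0, -1]]}}

```text
time_s: 2.35
tcp_pos: [0.5406, 0.0921, 0.2412]
ee_rot: [[0.934, 0.357, -0.001], [0.357, -0.934, -0.0], [-0.001, -0.0, -1.0]]
wrist_force: [0.0, -0.2, 0.4]
gripper_width: 0.996
gripper_force: 0.0
```

```bash
python3 -c "
from h import *
import pickle
to((.539,.0946,.24),-68.3)
c=shot('wrist','w1',s=1.5); pickle.dump(c,open('w1.pkl','wb'))
print(proj(c,[[.539,.0946,.137],[.683,.055,.084],[.538,.0935,.088]]), ray(c,256,192))"
```

```text
t 2.35 tcp [0.5406 0.0921 0.2412] yaw -69.1 tilt [-0.0008 -0.0003] j [ 26.6  14.6 -10.4  -0.  -65.   84.3] F [ 0.02 -0.25  0.36] M [-0.144  0.087 -0.028] w 86.7 gf 0.0 j6eff 0.075
rz -0.0139
shift [-0.06 -0.29  0.12]
[[249.03907221 192.65928644]
 [335.92491549  63.80385773]
 [250.23091398 179.73494989]] (array([0.62032041, 0.12147668, 0.38449492]), array([-0.29928192, -0.12588529, -0.94608522]))
```

View pics/w1.png

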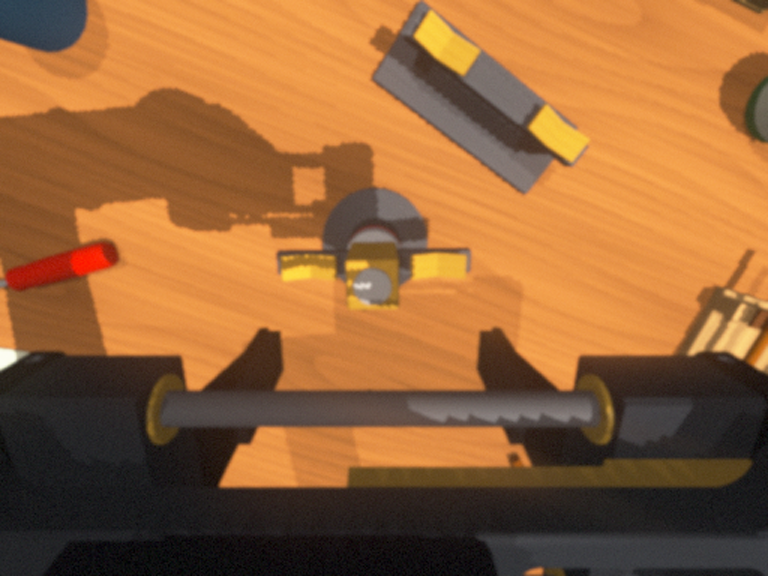

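The wrist view shows the boss top at (373,287), where I predicted it (374,289). The front saddles are at (307,266) and (441,263), the rear saddles at (447,43) and (558,134).

```bash
python3 - <<'E'
from h import *
import pickle
c=pickle.load(open("w1.pkl","rb"))
P=lambda x,y,z:at(c,(x+.5)/1.5-.5,(y+.5)/1.5-.5,z)
def rep(n,a,b):
    d=b-a; print(n,"mid",((a+b)/2).round(4),"len",np.linalg.norm(d).round(4),"ang",np.degrees(np.arctan2(d[1],d[0])).round(1))
print(P(373,287,.137))
rep("rest",P(307,266,.09),P(441,263,.09)); rep("rack",P(447,43,.087),P(558,134,.087))
rep("restends",P(278,263,.09),P(470,261,.09))
E
python3 - <<'E'
import cv2
im=cv2.imread("pics/raw_w1.png")[0:215,175:400]
cv2.imwrite("pics/c2.png",cv2.resize(im,None,fx=2.7,fy=2.7,interpolation=cv2.INTER_CUBIC))
E
```

```text
[0.54024278 0.09562358 0.137     ]
rest mid [0.542  0.0963 0.09  ] len 0.1009 ang -67.8
rack mid [0.6857 0.0572 0.087 ] len 0.0969 ang -104.1
restends mid [0.5439 0.097  0.09  ] len 0.1443 ang -68.5
```

View pics/c2.png

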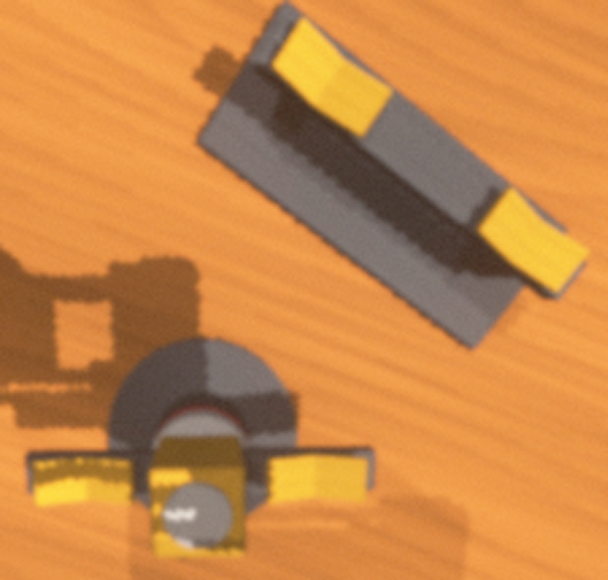

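Request:
{"op": "arm_command", "data": {"deltas": [[0, 0, -0.012, 0.06, -0.32, 3, -1], [0, 0, -0.012, 0.06, -0.32, 6, -1], [0, 0, -0.012, 0.06, -0.32, 9, -1], [0, 0, -0.012, 0.06, -0.32, 11, -1], [0, 0, -0.012, 0.06, -0.32, 11.7, -1], [0, 0, -0.012, 0.06, -0.32, 11.7, -1], [0, 0, -0.012, 0.06, -0.32, 11.7, -0.3], [0, 0, -0.012, 0.06, -0.32, 11.7, -0.1]]}}

```text
time_s: 3.07
tcp_pos: [0.5415, 0.0957, 0.1263]
ee_rot: [[0.929, 0.37, 0.003], [0.37, -0.929, 0.001], [0.004, 0.0, -1.0]]
wrist_force: [0.2, -0.3, 0.2]
gripper_width: 0.918
gripper_force: 0.0
```

```bash
python3 -c "
from h import *
import pickle
to((.540,.0953,.124),-68.4)
c=shot('wrist','w2',(100,80,420,300),2.4); pickle.dump(c,open('w2.pkl','wb'))"
```

```text
t 3.07 tcp [0.5415 0.0957 0.1263] yaw -68.28 tilt [0.0033 0.0011] j [ 26.9  21.2 -19.3   0.  -49.4  84.8] F [ 0.16 -0.33  0.16] M [-0.122  0.068 -0.054] w 79.8 gf 0.0 j6eff -0.003
rz 0.0021
shift [-0.16 -0.01  0.23]
```

View pics/w2.png

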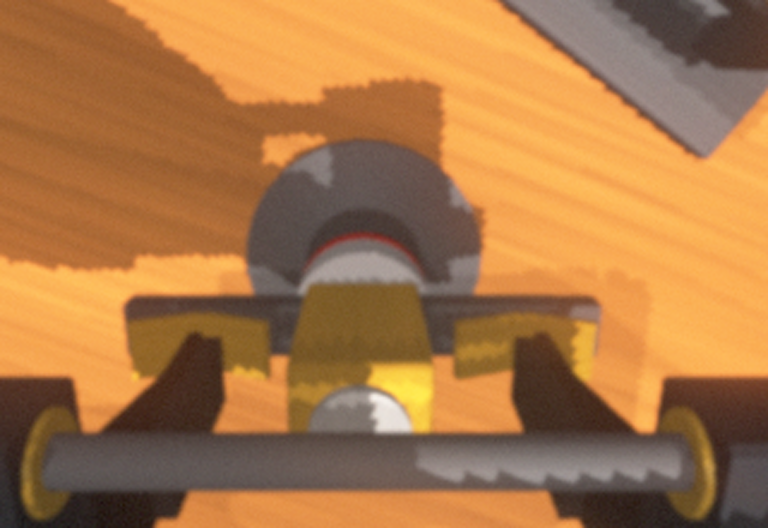

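The boss is centred between the fingers to about 1.5 mm (boss middle 361, finger middle 368), and the fingertips are above the saddles. I'll close on it.

Request:
{"op": "arm_command", "data": {"deltas": [[0, 0, 0, 0, -0.1, 0, 0.0], [0, 0, 0, 0, -0.1, 0, 0.1], [0, 0, 0, 0, -0.1, 0, 1], [0, 0, 0, 0, -0.1, 0, 1], [0, 0, 0, 0, -0.1, 0, 1], [0, 0, 0, 0, -0.1, 0, 1], [0, 0, 0, 0, -0.1, 0, 1], [0, 0, 0, 0, -0.1, 0, 1]]}}

```text
time_s: 3.78
tcp_pos: [0.5396, 0.0968, 0.1246]
ee_rot: [[0.929, 0.37, -0.0], [0.37, -0.929, 0.001], [0.0, -0.001, -1.0]]
wrist_force: [-2.4, 3.6, 1.7]
gripper_width: 0.393
gripper_force: 30.0
```

```bash
python3 -c "
from h import *
to((.540,.0953,.124),-68.4)"
```

```text
t 3.78 tcp [0.5396 0.0968 0.1246] yaw -68.28 tilt [-0.0003  0.0008] j [ 27.1  21.2 -19.4  -0.1 -49.3  84.7] F [-2.4   3.55  1.7 ] M [0.796 0.759 0.026] w 34.2 gf 30.0 j6eff 0.006
rz 0.0022
shift [-0.02  0.16  0.06]
```

Request:
{"op": "arm_command", "data": {"deltas": [[0, 0, 0.04, 0, -0.05, 0.006, 1], [0, 0, 0.08, 0, -0.05, 0.011, 1], [0, 0, 0.12, 0, -0.05, 0.017, 1], [0, 0, 0.16, 0, -0.05, 0.023, 1], [0, 0, 0.2, 0, -0.05, 0.029, 1], [0, 0, 0.24, 0, -0.05, 0.034, 1], [0, 0, 0.28, 0, -0.05, 0.04, 1], [0, 0, 0.3, 0, -0.05, 0.043, 1]]}}

```text
time_s: 4.45
tcp_pos: [0.5396, 0.0972, 0.1241]
ee_rot: [[0.997, 0.078, -0.0], [0.078, -0.997, 0.001], [-0.0, -0.001, -1.0]]
wrist_force: [-2.2, 3.0, 1.1]
gripper_width: 0.387
gripper_force: 30.0
```

```bash
python3 -c "
from h import *
to((.540,.0953,.124),-104)"
```

```text
t 4.45 tcp [0.5396 0.0972 0.1241] yaw -85.53 tilt [-0.0001  0.0006] j [ 27.1  21.3 -19.5  -0.  -49.2  67.4] F [-2.18  3.02  1.13] M [0.897 0.693 0.121] w 33.7 gf 30.0 j6eff -0.011
rz 0.3224
shift [0.03 0.2  0.01]
```

Request:
{"op": "arm_command", "data": {"deltas": [[0, 0, 0.04, 0, 0, 0.006, 1], [0, 0, 0.08, 0, 0, 0.011, 1], [0, 0, 0.12, 0, 0, 0.017, 1], [0, 0, 0.15, 0, 0, 0.021, 1], [0, 0, 0.15, 0, 0, 0.021, 1]]}}

```text
time_s: 4.87
tcp_pos: [0.5396, 0.0974, 0.124]
ee_rot: [[0.997, -0.071, 0.0], [-0.071, -0.997, 0.001], [-0.0, -0.001, -1.0]]
wrist_force: [-2.6, 5.2, 1.9]
gripper_width: 0.384
gripper_force: 30.0
```

```bash
python3 -c "
from h import *
to((.540,.0953,.124),-104)"
```

```text
t 4.87 tcp [0.5396 0.0974 0.124 ] yaw -94.08 tilt [0.     0.0009] j [ 27.2  21.3 -19.5  -0.1 -49.2  58.8] F [-2.64  5.19  1.93] M [ 1.253  0.871 -0.088] w 33.4 gf 30.0 j6eff -0.121
rz 0.1732
shift [ 0.06  0.21 -0.  ]
```

Request:
{"op": "arm_command", "data": {"deltas": [[0, 0, 0.04, 0, 0, 0.006, 1], [0, 0, 0.08, 0, 0, 0.011, 1], [0, 0, 0.12, 0, 0, 0.017, 1], [0, 0, 0.15, 0, 0, 0.021, 1], [0, 0, 0.15, 0, 0, 0.021, 1]]}}

```text
time_s: 5.28
tcp_pos: [0.5396, 0.0975, 0.1237]
ee_rot: [[0.976, -0.219, 0.0], [-0.219, -0.976, 0.001], [-0.0, -0.001, -1.0]]
wrist_force: [-2.5, 5.3, 1.4]
gripper_width: 0.387
gripper_force: 30.0
```

```bash
python3 -c "
from h import *
to((.540,.0953,.124),-104)"
```

```text
t 5.28 tcp [0.5396 0.0975 0.1237] yaw -102.66 tilt [0.0001 0.0012] j [ 27.2  21.3 -19.5  -0.1 -49.2  50.2] F [-2.53  5.33  1.41] M [ 1.451  0.854 -0.068] w 33.7 gf 30.0 j6eff -0.098
rz 0.0235
shift [ 0.09  0.21 -0.03]
```

Request:
{"op": "arm_command", "data": {"deltas": [[0, 0, 0.07, -0.04, -0.07, 0.01, 1], [0, 0, 0.14, -0.08, -0.14, 0.02, 1], [0, 0, 0.21, -0.08, -0.14, 0.03, 1], [0, 0, 0.28, -0.08, -0.14, 0.04, 1], [0, 0, 0.35, -0.08, -0.14, 0.05, 1], [0, 0, 0.4, -0.08, -0.14, 0.057, 1], [0, 0, 0.4, -0.08, -0.14, 0.057, 1], [0, 0, 0.4, -0.08, -0.14, 0.057, 1]]}}

```text
time_s: 5.95
tcp_pos: [0.5397, 0.0981, 0.1232]
ee_rot: [[0.814, -0.58, 0.001], [-0.58, -0.814, -0.0], [0.001, -0.001, -1.0]]
wrist_force: [1.3, 0.4, -0.7]
gripper_width: 0.388
gripper_force: 30.0
```

```bash
python3 -c "
from h import *
to((.540,.0953,.124),76)"
```

```text
t 5.95 tcp [0.5397 0.0981 0.1232] yaw -125.47 tilt [ 0.001  -0.0001] j [ 27.3  21.3 -19.6   0.  -49.   27.3] F [ 1.29  0.42 -0.68] M [ 0.137 -0.147 -0.052] w 33.7 gf 30.0 j6eff 0.015
rz 2.7669
shift [ 0.19  0.22 -0.08]
```

Request:
{"op": "arm_command", "data": {"deltas": [[0, 0, 0.07, 0, 0, 0.01, 1], [0, 0, 0.14, 0, 0, 0.02, 1], [0, 0, 0.21, 0, 0, 0.03, 1], [0, 0, 0.28, 0, 0, 0.04, 1], [0, 0, 0.35, 0, 0, 0.05, 1], [0, 0, 0.4, 0, 0, 0.057, 1], [0, 0, 0.4, 0, 0, 0.057, 1], [0, 0, 0.4, 0, 0, 0.057, 1]]}}

```text
time_s: 6.62
tcp_pos: [0.5401, 0.0985, 0.123]
ee_rot: [[0.525, -0.851, 0.002], [-0.851, -0.525, 0.0], [0.001, -0.002, -1.0]]
wrist_force: [2.3, 1.0, 0.4]
gripper_width: 0.388
gripper_force: 30.0
```

```bash
python3 -c "
from h import *
to((.540,.0953,.124),76)"
```

```text
t 6.62 tcp [0.5401 0.0985 0.123 ] yaw -148.34 tilt [0.0019 0.0004] j [ 27.3  21.4 -19.6   0.  -49.    4.4] F [2.33 1.04 0.42] M [ 0.294 -0.295 -0.021] w 33.7 gf 30.0 j6eff -0.023
rz 2.3677
shift [ 0.27  0.17 -0.1 ]
```

Request:
{"op": "arm_command", "data": {"deltas": [[0, 0, 0.07, 0.03, -0.04, 0.01, 1], [0, 0, 0.14, 0.03, -0.04, 0.02, 1], [0, 0, 0.21, 0.03, -0.04, 0.03, 1], [0, 0, 0.28, 0.03, -0.04, 0.04, 1], [0, 0, 0.35, 0.03, -0.04, 0.05, 1], [0, 0, 0.4, 0.03, -0.04, 0.057, 1], [0, 0, 0.4, 0.03, -0.04, 0.057, 1], [0, 0, 0.4, 0.03, -0.04, 0.057, 1]]}}

```text
time_s: 7.28
tcp_pos: [0.5405, 0.0986, 0.1229]
ee_rot: [[0.153, -0.988, 0.002], [-0.988, -0.153, 0.001], [-0.0, -0.002, -1.0]]
wrist_force: [0.7, 2.7, 5.9]
gripper_width: 0.389
gripper_force: 30.0
```

```bash
python3 -c "
from h import *
to((.540,.0953,.124),76)"
```

```text
t 7.28 tcp [0.5405 0.0986 0.1229] yaw -171.21 tilt [0.0021 0.0005] j [ 27.3  21.4 -19.5   0.  -49.  -18.5] F [0.66 2.67 5.86] M [0.695 0.134 0.291] w 33.8 gf 30.0 j6eff -0.304
rz 1.9686
shift [ 0.32  0.1  -0.11]
```

Request:
{"op": "arm_command", "data": {"deltas": [[0, 0, 0.07, 0, 0, 0.01, 1], [0, 0, 0.14, 0, 0, 0.02, 1], [0, 0, 0.21, 0, 0, 0.03, 1], [0, 0, 0.28, 0, 0, 0.04, 1], [0, 0, 0.35, 0, 0, 0.05, 1], [0, 0, 0.4, 0, 0, 0.057, 1], [0, 0, 0.4, 0, 0, 0.057, 1], [0, 0, 0.4, 0, 0, 0.057, 1]]}}

```text
time_s: 7.95
tcp_pos: [0.541, 0.0986, 0.1226]
ee_rot: [[-0.244, -0.97, 0.003], [-0.97, 0.244, 0.001], [-0.001, -0.003, -1.0]]
wrist_force: [1.2, 0.9, 4.3]
gripper_width: 0.389
gripper_force: 30.0
```

```bash
python3 -c "
from h import *
to((.540,.0953,.124),76)"
```

```text
t 7.95 tcp [0.541  0.0986 0.1226] yaw 165.89 tilt [0.0032 0.0006] j [ 27.3  21.4 -19.5   0.1 -48.9 -41.4] F [1.18 0.92 4.28] M [ 0.585 -0.139  0.379] w 33.9 gf 30.0 j6eff -0.433
rz 1.5689
shift [ 0.35  0.01 -0.14]
```

Request:
{"op": "arm_command", "data": {"deltas": [[0, 0, 0.07, 0, 0, 0.01, 1], [0, 0, 0.14, 0, 0, 0.02, 1], [0, 0, 0.21, 0, 0, 0.03, 1], [0, 0, 0.28, 0, 0, 0.04, 1], [0, 0, 0.35, 0, 0, 0.05, 1], [0, 0, 0.4, 0, 0, 0.057, 1], [0, 0, 0.4, 0, 0, 0.057, 1], [0, 0, 0.4, 0, 0, 0.057, 1]]}}

```text
time_s: 8.62
tcp_pos: [0.5414, 0.0985, 0.122]
ee_rot: [[-0.602, -0.798, 0.004], [-0.798, 0.602, 0.001], [-0.003, -0.003, -1.0]]
wrist_force: [3.2, 0.9, 5.0]
gripper_width: 0.387
gripper_force: 30.0
```

```bash
python3 -c "
from h import *
to((.540,.0953,.124),76)"
```

```text
t 8.62 tcp [0.5414 0.0985 0.122 ] yaw 142.99 tilt [0.004  0.0006] j [ 27.2  21.5 -19.5   0.1 -48.7 -64.3] F [3.18 0.91 4.97] M [ 0.238 -0.696  0.453] w 33.7 gf 30.0 j6eff -0.44
rz 1.1691
shift [ 0.34 -0.08 -0.2 ]
```

Request:
{"op": "arm_command", "data": {"deltas": [[0, 0, 0.07, 0, 0, 0.01, 1], [0, 0, 0.14, 0, 0, 0.02, 1], [0, 0, 0.21, 0, 0, 0.03, 1], [0, 0, 0.28, 0, 0, 0.04, 1], [0, 0, 0.35, 0, 0, 0.05, 1], [0, 0, 0.4, 0, 0, 0.057, 1], [0, 0, 0.4, 0, 0, 0.057, 1], [0, 0, 0.4, 0, 0, 0.057, 1]]}}

```text
time_s: 9.28
tcp_pos: [0.5417, 0.0981, 0.1215]
ee_rot: [[-0.865, -0.501, 0.005], [-0.501, 0.865, 0.0], [-0.004, -0.002, -1.0]]
wrist_force: [6.1, -1.7, 5.7]
gripper_width: 0.388
gripper_force: 30.0
```

```bash
python3 -c "
from h import *
to((.540,.0953,.124),76)"
```

```text
t 9.28 tcp [0.5417 0.0981 0.1215] yaw 120.09 tilt [0.0046 0.0002] j [ 27.2  21.5 -19.6   0.1 -48.6 -87.2] F [ 6.15 -1.74  5.68] M [-0.362 -1.313  0.473] w 33.7 gf 30.0 j6eff -0.456
rz 0.7695
shift [ 0.29 -0.16 -0.26]
```

Request:
{"op": "arm_command", "data": {"deltas": [[0, 0, 0.07, -0.03, -0.04, 0.0, 1], [0, 0, 0.14, -0.06, -0.09, 0.01, 1], [0, 0, 0.21, -0.06, -0.09, 0.02, 1], [0, 0, 0.28, -0.06, -0.09, 0.03, 1], [0, 0, 0.35, -0.06, -0.09, 0.035, 1], [0, 0, 0.4, -0.06, -0.09, 0.04, 1], [0, 0, 0.4, -0.06, -0.09, 0.04, 1], [0, 0, 0.4, -0.06, -0.09, 0.04, 1]]}}

```text
time_s: 9.95
tcp_pos: [0.542, 0.0976, 0.1209]
ee_rot: [[-0.992, -0.125, 0.003], [-0.125, 0.992, 0.0], [-0.003, -0.0, -1.0]]
wrist_force: [2.7, -0.6, 5.5]
gripper_width: 0.387
gripper_force: 30.0
```

Request:
{"op": "arm_command", "data": {"deltas": [[0, 0, 0.07, 0, 0, 0.01, 1], [0, 0, 0.14, 0, 0, 0.02, 1], [0, 0, 0.21, 0, 0, 0.03, 1], [0, 0, 0.28, 0, 0, 0.04, 1], [0, 0, 0.31, 0, 0, 0.044, 1], [0, 0, 0.31, 0, 0, 0.044, 1], [0, 0, 0.31, 0, 0, 0.044, 1]]}}

```text
time_s: 10.53
tcp_pos: [0.542, 0.0973, 0.1205]
ee_rot: [[-0.983, 0.183, 0.003], [0.183, 0.983, -0.001], [-0.003, -0.0, -1.0]]
wrist_force: [3.4, -2.0, 5.6]
gripper_width: 0.387
gripper_force: 30.1
```

```bash
python3 -c "
from h import *
import pickle
to((.540,.0953,.124),76)
c=shot('top','t3'); pickle.dump(c,open('t3.pkl','wb'))
w=shot('wrist','w3'); pickle.dump(w,open('w3.pkl','wb'))
a=cv2.imread('pics/raw_t3.png')[120:200,195:275]; b=cv2.imread('pics/raw_w3.png')[:,:]
a=cv2.resize(a,(400,400),interpolation=cv2.INTER_CUBIC); b=cv2.resize(b[0:300,100:400],(400,400),interpolation=cv2.INTER_CUBIC)
cv2.imwrite('pics/c3.png',np.hstack([a,b]))"
```

```text
t 10.53 tcp [0.542  0.0973 0.1205] yaw 79.43 tilt [ 0.0028 -0.0006] j [ 2.710e+01  2.170e+01 -1.960e+01  1.000e-01 -4.870e+01 -1.278e+02] F [ 3.38 -2.05  5.57] M [-0.581 -0.947  0.568] w 33.7 gf 30.1 j6eff -0.562
rz 0.0598
shift [ 0.16 -0.23 -0.35]
```

View pics/c3.png

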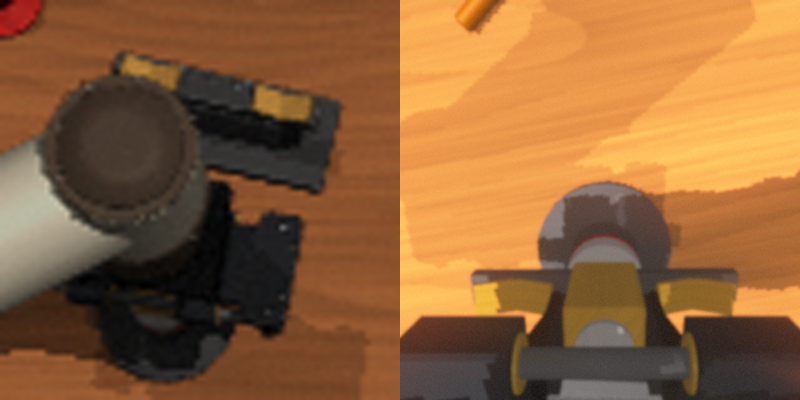

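The torque is 0.57 Nm, so it is bitten. The wrist view shows the bar level with the jaws (edge at y=270 at both ends). Next I'll refine the rear bar's yaw from the earlier pictures.

```bash
python3 - <<'E'
from h import *
import pickle
c=pickle.load(open("cs.pkl","rb"))["top"]; w=pickle.load(open("w1.pkl","rb")); w3=pickle.load(open("w3.pkl","rb"))
T=lambda x,y,z:at(c,190+(x+.5)/4.2-.5,120+(y+.5)/4.2-.5,z)
W=lambda x,y,z:at(w,175+(x+.5)/2.7-.5,(y+.5)/2.7-.5,z)
W3=lambda x,y,z:at(w3,100+(x-400+.5)*.75-.5,(y+.5)*.75-.5,z)
def rep(n,a,b):
    d=b-a; print(n,"mid",((a+b)/2).round(4),"len",np.linalg.norm(d).round(4),"ang",np.degrees(np.arctan2(d[1],d[0])).round(2))
rep("T base",T(104,118,.01),T(290,160,.01)); rep("W base",W(197,140,.01),W(470,347,.01))
rep("W saddle",W(273,65,.088),W(553,292,.088)); rep("w saddle up",W(302,18,.088),W(586,250,.088))
rep("W3 bar",W3(473,270,.086),W3(738,270,.086))
# automatic: brass pixels of rear saddles, minAreaRect of both blobs together
def brass(c,x0,y0,x1,y1,z):
    h=cv2.cvtColor(c["pixels"],cv2.COLOR_BGR2HSV); m=cv2.inRange(h,(17,120,90),(32,255,255)); k=np.zeros_like(m); k[y0:y1,x0:x1]=m[y0:y1,x0:x1]
    n,l,s,ce=cv2.connectedComponentsWithStats(k)
    i=sorted(range(1,n),key=lambda i:-s[i,4])[:2]; print("areas",s[i,4]); rep("brass",at(c,*ce[i[0]],z),at(c,*ce[i[1]],z))
brass(c,210,125,270,148,.088); brass(w,270,0,400,110,.088)
E
```

```text
T base mid [0.6479 0.0633 0.01  ] len 0.1668 ang -103.39
W base mid [0.652  0.0675 0.01  ] len 0.1663 ang -103.71
W saddle mid [0.6768 0.06   0.088 ] len 0.1357 ang -104.15
w saddle up mid [0.6944 0.0559 0.088 ] len 0.1357 ang -103.68
W3 bar mid [0.5273 0.1    0.086 ] len 0.1398 ang 79.39
areas [60 57]
brass mid [0.683  0.0567 0.088 ] len 0.0965 ang -103.82
areas [974 812]
brass mid [0.6849 0.0581 0.088 ] len 0.0967 ang -103.68
```

Request:
{"op": "arm_command", "data": {"deltas": [[0, 0, 0.03, 0, 0, 0.0, 1], [0, 0, 0.055, 0, 0, 0, 1], [0, 0, 0.055, 0, 0, 0, 1], [0, 0, 0.055, 0, 0, 0, 1], [0, 0, 0.055, 0, 0, 0, 1]]}}

```text
time_s: 11.05
tcp_pos: [0.5419, 0.0972, 0.1204]
ee_rot: [[-0.972, 0.237, 0.003], [0.237, 0.972, -0.001], [-0.003, -0.0, -1.0]]
wrist_force: [3.4, -1.9, 5.3]
gripper_width: 0.39
gripper_force: 30.1
```

```bash
python3 - <<'E'
from h import *
import pickle
to((.540,.0953,.124),76.25)
c=shot('scene','s4'); pickle.dump(c,open('s4.pkl','wb'))
w=capture('wrist'); g=w['pixels']
h=cv2.cvtColor(g,cv2.COLOR_BGR2HSV); cv2.imwrite('pics/raw_w4.png',g)
a=cv2.imread('pics/raw_s4.png')[150:270,250:370]
cv2.imwrite('pics/c4.png',np.hstack([cv2.resize(a,(390,390),interpolation=cv2.INTER_CUBIC),cv2.resize(g[180:250,140:370],(400,390),interpolation=cv2.INTER_CUBIC)]))
E
```

```text
t 11.05 tcp [0.5419 0.0972 0.1204] yaw 76.29 tilt [ 0.0027 -0.0008] j [ 2.710e+01  2.170e+01 -1.960e+01  1.000e-01 -4.860e+01 -1.309e+02] F [ 3.42 -1.88  5.26] M [-0.698 -1.018  0.65 ] w 33.9 gf 30.1 j6eff -0.625
rz 0.0008
shift [ 0.14 -0.23 -0.36]
```

View pics/c4.png

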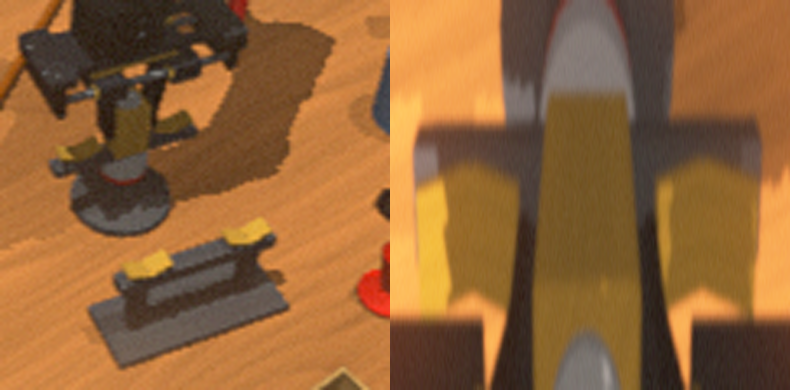

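The scene view shows the front bar parallel to the rear bar, and the bar is level with the jaws in the wrist view. I'll let go and lift.

Request:
{"op": "arm_command", "data": {"deltas": [[0, 0, 0, 0, 0, 0, -0.3], [0, 0, 0, 0, 0, 0, -0.3], [0, 0, 0, 0, 0, 0, -0.3], [0, 0, 0, 0, 0, 0, -0.3], [0, 0, 0, 0, 0, -2, -0.3], [0, 0, 0, 0, 0, -5, -0.3], [0, 0, 0, 0, 0, -9, -0.3], [0, 0, 0, 0, 0, -12, -0.3]]}}

```text
time_s: 11.82
tcp_pos: [0.5405, 0.0976, 0.2414]
ee_rot: [[-0.97, 0.241, -0.0], [0.241, 0.97, -0.0], [-0.0, -0.0, -1.0]]
wrist_force: [1.2, 0.2, -0.4]
gripper_width: 0.648
gripper_force: 0.0
```

```bash
python3 - <<'E'
from h import *
to((.549,-.2746,.22),94)
E
```

```text
t 11.82 tcp [0.5405 0.0976 0.2414] yaw 76.04 tilt [-0.     -0.0004] j [  27.2   14.7  -10.3    0.   -65.  -131.1] F [ 1.22  0.25 -0.44] M [ 0.005 -0.179  0.027] w 56.4 gf 0.0 j6eff 0.001
rz -0.3134
shift [ -9.8  -35.92   2.15]
```

Request:
{"op": "arm_command", "data": {"deltas": [[0, 0, -0.04, -1.1, -4, 0, -0.3], [0, 0, -0.08, -2.2, -8, 0, -0.3], [0, 0, -0.12, -3.3, -12, 0, -0.3], [0, 0, -0.16, -4.4, -16, 0, -0.3], [0, 0, -0.2, -5.5, -20, 0, -0.3], [0, 0, -0.24, -6.6, -24, 0, -0.3], [0, 0, -0.28, -7.7, -28, 0, -0.3], [0, 0, -0.31, -8.7, -32, 0, -0.3]]}}

```text
time_s: 12.48
tcp_pos: [0.5469, -0.2355, 0.2388]
ee_rot: [[-0.998, -0.068, -0.002], [-0.068, 0.998, 0.001], [0.002, 0.001, -1.0]]
wrist_force: [0.8, 0.1, 0.1]
gripper_width: 0.647
gripper_force: 0.0
```

Request:
{"op": "arm_command", "data": {"deltas": [[0, 0, 0, -1, -3.9, 1, -0.3], [0, 0, 0, 0, -3.9, 2, -0.3], [0, 0, 0, 0, -3.9, 2, -0.3], [0, 0, 0, 0, -3.9, 2, -0.3]]}}

```text
time_s: 12.82
tcp_pos: [0.5493, -0.2727, 0.2182]
ee_rot: [[-0.998, -0.065, -0.003], [-0.065, 0.998, 0.001], [0.003, 0.001, -1.0]]
wrist_force: [0.6, 0.3, 0.6]
gripper_width: 0.652
gripper_force: 0.0
```

```bash
python3 - <<'E'
from h import *
import pickle
to((.549,-.2746,.06),94)
c=shot('wrist','w5'); pickle.dump(c,open('w5.pkl','wb')); t=shot('top','t5'); pickle.dump(t,open('t5.pkl','wb'))
print(proj(c,[[.549,-.2746,.043]]))
a=cv2.imread('pics/raw_t5.png')[120:200,195:275]
cv2.imwrite('pics/c5.png',np.hstack([cv2.resize(a,(380,380),interpolation=cv2.INTER_CUBIC),cv2.resize(c["pixels"][0:384,56:456],(400,384))[:380]]))
E
```

```text
t 12.82 tcp [ 0.5493 -0.2727  0.2182] yaw 93.73 tilt [-0.0032  0.001 ] j [-11.3  21.9  -3.1  -0.  -65.1 -75. ] F [0.61 0.33 0.56] M [-0.009 -0.048 -0.038] w 56.7 gf 0.0 j6eff 0.005
rz -0.0048
shift [-1.000e-02 -2.100e-01  1.582e+01]
[[252.06194343 172.63035001]]
```

View pics/c5.png

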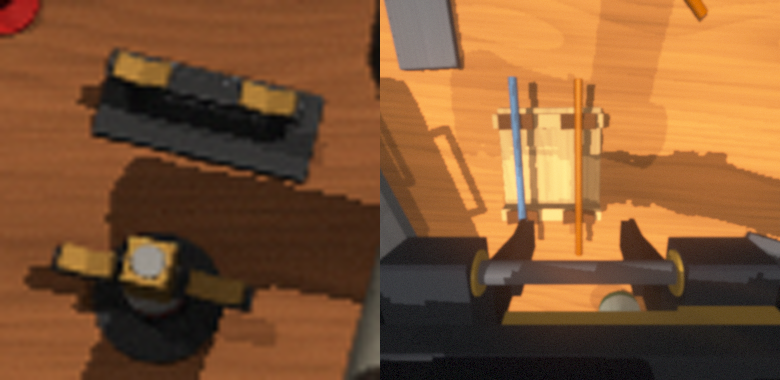

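```bash
python3 - <<'E'
from h import *
import pickle
c=pickle.load(open("w5.pkl","rb"))
h=cv2.cvtColor(c["pixels"],cv2.COLOR_BGR2HSV)
a,b=at(c,253.5,79,.043),at(c,254.8,254.5,.043); d=a-b
print(a,b,(a+b)/2,np.linalg.norm(d),np.degrees(np.arctan2(d[1],d[0])))
t=pickle.load(open("t5.pkl","rb"))
T=lambda x,y,z:at(t,195+(x+.5)/4.75-.5,120+(y+.5)/4.75-.5,z)
for n,p,q,z in(("rest",(85,262),(217,290),.087),("restbar",(55,258),(250,299),.085),("rack",(143,70),(269,98),.088)):
    A,B=T(*p,z),T(*q,z); D=B-A; print(n,(A+B)/2,np.linalg.norm(D),np.degrees(np.arctan2(D[1],D[0])))
E
```

```text
[ 0.44300906 -0.27971474  0.043     ] [ 0.66200906 -0.26377397  0.043     ] [ 0.55250906 -0.27174435  0.043     ] 0.21957938378358266 -175.836843345419
rest [0.53819522 0.09549417 0.087     ] 0.09867952334326138 -102.5259226700173
restbar [0.53675665 0.0945506  0.085     ] 0.14586084925653292 -102.42045779006946
rack [0.68319185 0.05543565 0.088     ] 0.0959093397716137 -103.24290128529631
```

Measured in the same picture, the front bar is parallel to the rear one within about 1°. The amber rod is 219.6 mm long, which matches. I'll go down on its centre.

Request:
{"op": "arm_command", "data": {"deltas": [[0, 0, -0.008, -0.33, 0.08, 3.5, -0.3], [0, 0, -0.008, -0.33, 0.08, 7, -0.3], [0, 0, -0.008, -0.33, 0.08, 10.5, -0.3], [0, 0, -0.008, -0.33, 0.08, 13.5, -0.3], [0, 0, -0.008, -0.33, 0.08, 15.5, -0.3], [0, 0, -0.008, -0.33, 0.08, 17, -0.3], [0, 0, -0.008, -0.33, 0.08, 17.3, -0.3], [0, 0, -0.008, -0.33, 0.08, 17.3, -0.3]]}}

```text
time_s: 13.58
tcp_pos: [0.5539, -0.2706, 0.0464]
ee_rot: [[-0.997, -0.076, -0.001], [-0.076, 0.997, 0.0], [0.001, 0.0, -1.0]]
wrist_force: [0.6, -0.1, 0.8]
gripper_width: 0.65
gripper_force: 0.0
```

```bash
python3 - <<'E'
from h import *
to((.5525,-.2717,.045),94.2)
E
```

```text
t 13.58 tcp [ 0.5539 -0.2706  0.0464] yaw 94.35 tilt [-0.0008  0.    ] j [-11.   32.4 -13.6   0.  -44.  -74.7] F [ 0.64 -0.14  0.79] M [-0.006  0.015 -0.034] w 56.5 gf 0.0 j6eff -0.001
rz 0.0026
shift [ 0.15 -0.1   0.14]
```

Request:
{"op": "arm_command", "data": {"deltas": [[0, 0, 0, 0, 0, 0, 0.3], [0, 0, 0, 0, 0, 0, 0.6], [0, 0, 0, 0, 0, 0, 1], [0, 0, 0, 0, 0, 0, 1], [0, 0, 0, 0, 0, 0, 1], [0, 0, 0, 0, 0, 0, 1], [0, 0, 0, 0, 0, 0, 1], [0, 0, 0, 0, 0, 0, 1]]}}

```text
time_s: 14.25
tcp_pos: [0.5535, -0.2717, 0.0465]
ee_rot: [[-0.997, -0.074, -0.0], [-0.074, 0.997, 0.0], [0.0, 0.0, -1.0]]
wrist_force: [-0.3, 3.2, 3.7]
gripper_width: 0.126
gripper_force: 2.5
```

```bash
python3 - <<'E'
from h import *
to((.5525,-.2717,.045),94.2)
E
```

```text
t 14.25 tcp [ 0.5535 -0.2717  0.0465] yaw 94.22 tilt [-0.      0.0001] j [-11.1  32.4 -13.6  -0.  -44.  -74.6] F [-0.32  3.18  3.73] M [ 1.146  0.002 -0.012] w 10.9 gf 2.5 j6eff -0.004
rz 0.0003
shift [0.1  0.01 0.15]
```

Request:
{"op": "arm_command", "data": {"deltas": [[0, 0, 0, 0, 0, 0, 1], [0, 0, 0, 0, 0, 0, 1], [0, 0, 0, 0, 0, 0, 1], [0, 0, 0, 0, 0, -1, 1], [0, 0, 0, 0, 0, -3, 1], [0, 0, 0, 0, 0, -6, 1], [0, 0, 0, 0, 0, -9, 1], [0, 0, 0, 0, 0, -12, 1]]}}

```text
time_s: 14.92
tcp_pos: [0.5533, -0.2721, 0.168]
ee_rot: [[-0.997, -0.074, -0.0], [-0.074, 0.997, -0.001], [0.0, -0.001, -1.0]]
wrist_force: [0.2, 0.6, -0.8]
gripper_width: 0.104
gripper_force: 30.0
```

```bash
python3 - <<'E'
from h import *
import pickle
to((.6,.03,.2),76.25)
for n in("wrist","scene"):
    c=shot(n,n+'6'); pickle.dump(c,open(n+'6.pkl','wb'))
E
```

```text
t 14.92 tcp [ 0.5533 -0.2721  0.168 ] yaw 94.23 tilt [-0.0003 -0.0005] j [-11.1  24.6  -6.7   0.  -58.7 -74.6] F [ 0.16  0.6  -0.76] M [-0.06  -0.058 -0.01 ] w 9.1 gf 30.0 j6eff -0.002
rz 0.3138
shift [-6.89 29.78 -3.22]
```

Request:
{"op": "arm_command", "data": {"deltas": [[0, 0, 0.02, -0.4, 1.6, 0, 1], [0, 0, 0.06, -1.3, 5.5, 0, 1], [0, 0, 0.11, -2.3, 9.5, 0, 1], [0, 0, 0.16, -3.3, 13.5, 0, 1], [0, 0, 0.21, -4.3, 17.5, 0, 1], [0, 0, 0.26, -5.3, 21.5, 0, 1], [0, 0, 0.3, -6.2, 25, 0, 1], [0, 0, 0.32, -6.8, 28, 0, 1]]}}

```text
time_s: 15.68
tcp_pos: [0.601, 0.0148, 0.1664]
ee_rot: [[-0.97, 0.244, 0.0], [0.244, 0.97, -0.0], [-0.0, -0.0, -1.0]]
wrist_force: [0.3, -0.3, -0.8]
gripper_width: 0.103
gripper_force: 30.0
```

Request:
{"op": "arm_command", "data": {"deltas": [[0, 0, 0.01, 0.1, 1.3, 0, 1], [0, 0, 0.014, 0.2, 1.9, 0, 1], [0, 0, 0.014, 0.2, 2.0, 0, 1], [0, 0, 0.014, 0.2, 2.0, 0, 1]]}}

```text
time_s: 16.02
tcp_pos: [0.6034, 0.0319, 0.1662]
ee_rot: [[-0.966, 0.257, -0.001], [0.257, 0.966, -0.0], [0.001, -0.001, -1.0]]
wrist_force: [-0.2, 0.3, -0.7]
gripper_width: 0.104
gripper_force: 30.0
```

```bash
python3 - <<'E'
from h import *
import pickle
to((.6021,.0316,.168),75.1)
c=shot('wrist','w7'); pickle.dump(c,open('w7.pkl','wb')); s=shot('scene','s7'); t=shot('top','t7'); pickle.dump(s,open('s7.pkl','wb')); pickle.dump(t,open('t7.pkl','wb'))
a=s["pixels"][130:270,240:380]
cv2.imwrite('pics/c7.png',np.hstack([cv2.resize(a,(384,384),interpolation=cv2.INTER_CUBIC),c["pixels"][:,56:456]]))
E
```

```text
t 16.02 tcp [0.6034 0.0319 0.1662] yaw 75.1 tilt [-0.0007 -0.0004] j [  18.4   23.6   -8.6    0.   -57.9 -123.3] F [-0.17  0.3  -0.67] M [-0.061 -0.035  0.006] w 9.0 gf 30.0 j6eff -0.018
rz -0.0001
shift [ 0.12 -0.06 -0.18]
```

View pics/c7.png

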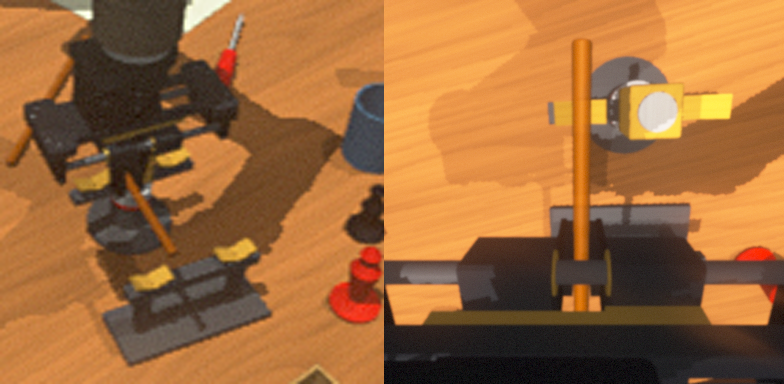

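The wrist view shows the rod (x=581) above the middle of the left front saddle (555–605). In the scene view it points at the rear saddle on the same side. I'll lower it in steps.

Request:
{"op": "arm_command", "data": {"deltas": [[0, 0, 0, 0.1, 0, 2, 1], [0, 0, 0, 0.1, 0, 4, 1], [0, 0, 0, 0.1, 0, 5.5, 1], [0, 0, 0, 0.1, 0, 6.3, 1], [0, 0, 0, 0.1, 0, 6.7, 1], [0, 0, 0, 0.1, 0, 6.8, 1], [0, 0, 0, 0.1, 0, 6.8, 1], [0, 0, 0, 0.1, 0, 6.8, 1]]}}

```text
time_s: 16.83
tcp_pos: [0.6034, 0.0327, 0.0995]
ee_rot: [[-0.966, 0.257, 0.002], [0.257, 0.966, 0.0], [-0.002, 0.001, -1.0]]
wrist_force: [0.1, 0.7, -0.8]
gripper_width: 0.099
gripper_force: 30.0
```

```bash
python3 - <<'E'
from h import *
import pickle
to((.6021,.0316,.0928),75.1)
c=capture('wrist'); s=capture('scene'); a=s["pixels"][150:270,240:360]
cv2.imwrite('pics/c8.png',np.hstack([cv2.resize(a,(384,384),interpolation=cv2.INTER_CUBIC),c["pixels"][:,56:456]]))
E
```

```text
t 16.83 tcp [0.6034 0.0327 0.0995] yaw 75.09 tilt [0.0019 0.0003] j [  18.4   27.6  -13.     0.   -49.3 -123.4] F [ 0.09  0.72 -0.76] M [ 0.008 -0.057 -0.012] w 8.6 gf 30.0 j6eff 0.0
rz -0.0002
shift [ 0.1  -0.14  0.67]
```

View pics/c8.png

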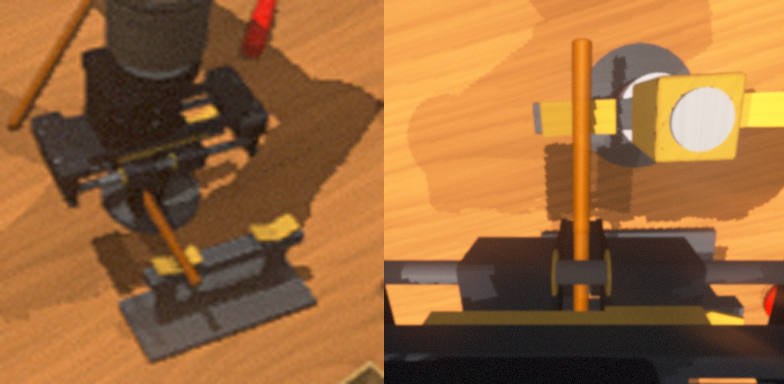

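The rod (x=582) is over the front trough (about 580) and crosses the rear saddle near its middle. I'll lower the last millimetres.

Request:
{"op": "arm_command", "data": {"deltas": [[0, 0, 0, 0, -0.05, 0.15, 1], [0, 0, 0, 0, -0.05, 0.3, 1], [0, 0, 0, 0, -0.05, 0.4, 1], [0, 0, 0, 0, -0.05, 0.45, 1], [0, 0, 0, 0, -0.05, 0.45, 1]]}}

```text
time_s: 17.35
tcp_pos: [0.6025, 0.0322, 0.0939]
ee_rot: [[-0.966, 0.257, -0.0], [0.257, 0.966, -0.0], [0.0, -0.0, -1.0]]
wrist_force: [-0.9, 0.9, -0.5]
gripper_width: 0.102
gripper_force: 30.0
```

Request:
{"op": "arm_command", "data": {"deltas": [[0, 0, 0, 0, 0, 0.05, 1], [0, 0, 0, 0, 0, 0.1, 1], [0, 0, 0, 0, 0, 0.1, 1]]}}

```text
time_s: 17.6
tcp_pos: [0.6026, 0.0322, 0.0937]
ee_rot: [[-0.966, 0.257, 0.0], [0.257, 0.966, -0.0], [-0.0, -0.0, -1.0]]
wrist_force: [-2.3, 0.1, 4.7]
gripper_width: 0.097
gripper_force: 30.0
```

```bash
python3 - <<'E'
from h import *
to((.6021,.0316,.0928),75.1)
E
```

```text
t 17.6 tcp [0.6026 0.0322 0.0937] yaw 75.11 tilt [ 0.0003 -0.0001] j [  18.4   28.   -13.3    0.   -48.7 -123.3] F [-2.25  0.09  4.74] M [0.058 0.585 0.022] w 8.4 gf 30.0 j6eff 0.011
rz 0.0001
shift [ 0.03 -0.08  0.09]
```

Contact at 5 N. I'll ease off a little and let go.

Request:
{"op": "arm_command", "data": {"deltas": [[0, 0, 0, 0, 0, -0.04, 1], [0, 0, 0, 0, 0, -0.04, 0.75], [0, 0, 0, 0, 0, -0.04, 0.7], [0, 0, 0, 0, 0, -0.04, 0.6], [0, 0, 0, 0, 0, -0.04, 0.4], [0, 0, 0, 0, 0, -0.04, 0.2], [0, 0, 0, 0, 0, -0.04, 0.2], [0, 0, 0, 0, 0, -0.04, 0.2]]}}

```text
time_s: 18.27
tcp_pos: [0.6026, 0.0322, 0.0932]
ee_rot: [[-0.966, 0.257, -0.0], [0.257, 0.966, -0.0], [0.0, -0.0, -1.0]]
wrist_force: [-0.9, 0.7, 0.5]
gripper_width: 0.37
gripper_force: 0.0
```

```bash
python3 - <<'E'
from h import *
to((.6021,.0316,.0928),75.1)
E
```

```text
t 18.27 tcp [0.6026 0.0322 0.0932] yaw 75.09 tilt [-0.0001 -0.    ] j [  18.4   28.   -13.3   -0.   -48.7 -123.3] F [-0.86  0.7   0.46] M [-0.035 -0.021  0.02 ] w 32.2 gf 0.0 j6eff 0.0
rz -0.0002
shift [ 0.03 -0.07  0.04]
```

Request:
{"op": "arm_command", "data": {"deltas": [[0, 0, 0, 0, 0, -0.5, 0.2], [0, 0, 0, 0, 0, -1.5, 0.2], [0, 0, 0, 0, 0, -3, 0.2], [0, 0, 0, 0, 0, -5, 0.2], [0, 0, 0, 0, 0, -8, 0.2], [0, 0, 0, 0, 0, -11, 0.2], [0, 0, 0, 0, 0, -13, 0.2], [0, 0, 0, 0, 0, -14, 0.2]]}}

```text
time_s: 18.93
tcp_pos: [0.604, 0.0324, 0.2383]
ee_rot: [[-0.966, 0.257, 0.007], [0.257, 0.966, 0.001], [-0.007, 0.003, -1.0]]
wrist_force: [1.2, -0.1, -0.1]
gripper_width: 0.396
gripper_force: 0.0
```

Request:
{"op": "arm_command", "data": {"deltas": [[0, 0, 0, 1, -4, 0, 0.2], [0, 0, 0, 2, -8, 0, 0.2], [0, 0, 0, 3, -12, 0, 0.2], [0, 0, 0, 4, -16, 0, 0.2], [0, 0, 0, 5, -20, 0, 0.2], [0, 0, 0, 5.5, -22, 0, 0.2], [0, 0, 0, 5.5, -22, 0, 0.2], [0, 0, 0, 5.5, -22, 0, 0.2]]}}

```text
time_s: 19.6
tcp_pos: [0.492, -0.1671, 0.2334]
ee_rot: [[-0.966, 0.26, 0.0], [0.26, 0.966, 0.0], [0.0, 0.0, -1.0]]
wrist_force: [0.2, -0.0, 0.1]
gripper_width: 0.401
gripper_force: 0.0
```

```bash
python3 - <<'E'
from h import *
import pickle
to((.6021,.0316,.0928),75.1)
s=capture('scene'); t=capture('top'); pickle.dump(t,open('t9.pkl','wb'))
a=s["pixels"][150:270,240:360]; b=t["pixels"][105:205,185:285]
cv2.imwrite('pics/c9.png',np.hstack([cv2.resize(x,(400,400),interpolation=cv2.INTER_CUBIC) for x in(a,b)]))
E
```

```text
t 19.6 tcp [ 0.492  -0.1671  0.2334] yaw 74.95 tilt [0.     0.0002] j [  -0.9   12.1  -14.9   -0.   -62.9 -104.2] F [ 0.16 -0.04  0.1 ] M [-0.006 -0.06  -0.   ] w 34.9 gf 0.0 j6eff 0.028
rz -0.0026
shift [-5.47 22.04 14.07]
```

View pics/c9.png

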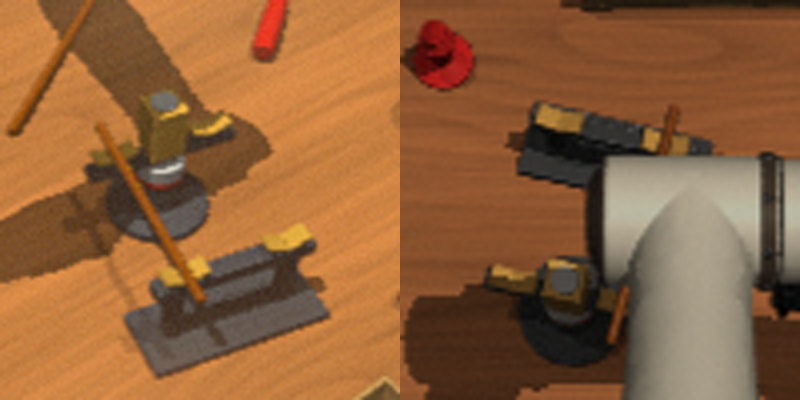

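The rod lies across both bars in the saddles on one side, and the arm is clear of everything.

```bash
python3 -c "
from station import finish_job
print(finish_job())"
```

```text
the job is handed in; nothing more can be done
None
```

The job is handed in: the rest bit on the washer (about 0.6 Nm) and was turned on to the first parallel after the bite, within about 1° in the pictures, and the amber rod lies in both saddles on one side, at about 20 s on the robot's clock; I viewed 12 pictures, over the limit of 10.

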